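Aim the work light at the inlay

TASK

Turn and tilt the work light under the tool rail by its red handle so that the centre of its beam falls on the pale inlay of the wooden block in the blue vise (within 25 mm will do). Let go of the light and leave everything else on the bench where it is.

Things in the scene. Friction and masses are not known exactly. Their poses are not given: they have to be found in the camera images.
- pivot (a point): Centre of the work light's tilt hinge, also on its swivel axis, 200 mm above the bench. Frame fixed to the light's head: x = the beam, starting here and leaving through the lens; y = tilt axis. The head is a black cylinder, 74 mm diameter, with yellow rim and pale lens 63 mm ahead of this point, between the cheeks of a yellow U-bracket (102 mm over the cheeks, tops 220 mm above the bench).
- grip (a point): Middle of the light's red handle grip, 92 mm from the pivot. The handle is a straight bar on the back of the head; its red flat-sided grip is 16 mm wide (along the tilt axis) and 20 mm deep, from 56 to 118 mm from the pivot. It points away from the beam, raised by 20 degrees: with the beam 30 degrees below level the handle rises backwards at 50 degrees above level.
- swivel (a joint): Turntable of the light about the vertical axis through the pivot, rad, range -1.2 to 1.2. 0 = the beam's heading is the stand's x axis; grows anticlockwise seen from above. Stiff: stays where it is left (about 0.12 N m).
- tilt (a joint): Tilt of the light's head in the bracket, rad, range 0 to 1.25. 0 = beam level, grows as the beam dips (it is the angle of the beam below level). Stiff: stays where it is left (about 0.13 N m).
- stand: Fixed lamp station: plywood board 100 x 600 x 16 mm (long along y), origin under its centre, on the light's swivel axis. A wooden tool rail runs over the light along the stand's y, 360 to 400 mm above the bench, x = +8 to +30 mm in this frame, on 24 mm square posts at y = +-285 mm. Spring clamps parked on it, over 215 mm either side of the middle, hang down to 344 mm.
- vise: Small blue bench vise, fixed, footprint 100 x 75 mm, with a dark wooden block (50 x 70 mm, its top 80 mm above the bench) held in its jaws. Origin under its centre. It stands beyond the light, on one side or the other; the tape dispenser stands on the other side.
- inlay (a point): Centre of the pale round inlay, 26 mm diameter, in the top face of the wooden block in the vise, 80 mm above the bench: the place to be lit.
- dispenser: Fixed grey tape dispenser with a blue roll, 120 x 55 mm, 85 mm tall; not part of the job.
- glue: Bystander, loose: yellow glue bottle with orange cap, 52 mm diameter, 150 mm tall; leave it alone.
- varnish: Bystander, loose: amber jar, 68 mm diameter, 85 mm tall; leave it alone.
- cup: Bystander, loose: blue ceramic cup, 76 mm across, 90 mm tall; leave it alone.
- tape: Bystander, loose: roll of blue tape lying flat, 90 mm across, 24 mm high; leave it alone.
- offcut: Bystander, loose: dark wood offcut, 100 x 50 x 28 mm; leave it alone.
- driver: Bystander, loose: screwdriver lying on the bench; leave it alone.
- fretblock: Bystander, loose: brown wooden sanding block, 160 x 45 x 22 mm; leave it alone.
Not all that is in view belongs to the job. Leave any green or pink look-alike of the vise alone.

How it is judged:
By the outcome, as a careful person would: the job done as asked, in the order asked, and still so for the second after the job is handed in, with the robot touching nothing.
It also fails if it takes over 42 s, if anything falls off the work surface, if the arm or the gripper's body presses on something with over 40 N, if the wrist force passes 120 N, or if a joint passes its speed limit or range.

ROBOT

A 6-joint arm with a two-finger parallel gripper is mounted at the origin on the work surface. World frame = base frame: x ahead of the robot, y to its left, z up, the work surface at z = 0. Lengths are in m, angles in degrees, forces in N, time in s.
With the tool pointing down it reaches from about 0.25 to 0.775 m from the base axis. Payload 4 kg.
Tool frame: the origin (TCP) lies midway between the tips of the shut fingers; the grasp point (between the pads) lies 19 mm behind it; z points along the fingers, y is the line along which they close (so a half turn about z gives the same grasp; the last joint's range is limited). The gripper opens to 94 mm and grips with 3 to 60 N. Pads are 16 mm wide; open, the fingers measure 119 mm over their backs; the gripper's body (75 mm by 177 mm) begins 78 mm behind the grasp point.
Start: joints at [-75.063, 4.996, 78.535, -0, 96.463, -5.907], TCP at [0.196, -0.514, 0.206] pointing down, gripper open.
Joint ranges: [-177.83, 177.83], [-43.37, 116.18], [15.69, 146.23], [-61.86, 241.86], [9.47, 152.12], [-147.06, 147.06]. Speed limits (degrees/s): [159.86, 159.86, 180, 180, 180, 180].

INTERFACE

Orientations are given as a 3x3 rotation matrix whose columns are the frame's x, y, z axes.
In Python, from workcell import status, eyes, env gives the robot as it stands.
- The arm moves only by the tool play_rows, never from a script. Its argument "rows" is a list of rows, each a list of 5 numbers: the shift along the tool's x, y, z in cm, then the turn about the tool's z in degrees, then the finger opening in cm, from 0 to 9.4. A call has 1 to 8 rows; each row is the pose to reach, as a shift and turn from the pose commanded when the call began, along the tool's axes at that moment; what a row does not reach only later rows make up. A row lasts 1/10 s, in which the tool goes at most 50 mm and 8.59 degrees, less where a joint would pass 70% of its speed; a pose out of reach is approached as far as the arm can. A call with a gripper value outside its range is refused whole. The fingers move at their own pace and stop on an object; "newtons" is the grip in N (left out, the last holds). Time passes only in rows, so rows that repeat a pose let the fingers close. It gives the time, the measured TCP pose, the force, the opening and the grip force at its end, in the units of the state.
- status.read_state(): the state, without advancing time (a new reading comes with each control period).
- eyes.camera(name): name is "scene" or "top" or "wrist"; returns the picture (384x512x3 uint8, red, green, blue); there is no depth.
- eyes.calibration(name): a dict with "intrinsics" (3x3 intrinsics, pixels), "position" and "rotation" of the camera in the world; the wrist camera has in their place "hand_eye" (4x4, takes a point from camera to tool coordinates, whose origin is the TCP and whose axes are the flange's). Camera axes: x right, y up, looking along -z (the intrinsics and any distortion apply to the point x, -y, -z); pixel columns grow to the right and rows downward; lengths in m; the calibration is good to about 2 mm. A picture is of the moment at which its call begins: read the wrist's pose just before it. calibration takes no time and is no camera call.
- env.finish_job(): hands the job in; it is judged then, once.
The state is a dict: "t": time; "joint_positions": joint angles; "qd": joint speeds; "effort": joint torques, N m; "tcp_pos": TCP position; "tcp_rot": TCP orientation; "ft_force": force on the tool from outside, world axes, zero at the start; "torque": the same for the moment, N m; "grip_width": opening from 0.0 (shut) to 1.0 (fully open); "gripper_force": force on a finger pad.
Only numpy, scipy, OpenCV 4.12 (cv2) and the standard library are available. Lean on these libraries where they do the work, as an engineer would, in place of code of your own. Each camera call takes 0.05 s, during which the arm holds its last target. There are 200 camera calls.

## Working session

There is one attempt and no reset: what is moved stays moved. The work goes in short steps, Python scripts to look and compute and a tool call to move; the robot and the scene stay as the last step left them, time stands still between calls to the robot, and variables do not carry over. Pictures are saved under pics/ and viewed, at most 10 in all, crops included, and the job is handed in when it is done.

Besides the shell and the picture viewer there is one more tool, called after "Emit:" in YAML: its name, and indented under it one key for each argument. play_rows: Moves the arm, as the interface text tells. Its arguments: {"type":"object","properties":{"rows":{"type":"array","items":{"type":"array","items":{"type":"number"}}},"newtons":{"type":"number"}},"required":["rows"]}

```bash
mkdir -p pics; python3 - <<'E'
from workcell import status, eyes
import cv2,numpy as np
a=eyes.camera("scene");b=eyes.camera("top")
cv2.imwrite("pics/s0.png",a[:,:,::-1]);cv2.imwrite("pics/t0.png",b[:,:,::-1])
for n in("scene","top","wrist"):
  print(n,{k:np.round(v,4).tolist() if not isinstance(v,str) else v for k,v in eyes.calibration(n).items()})
print(status.read_state())
E
```

```text
scene {'intrinsics': [[445.5541, 0.0, 248.3646], [0.0, 445.5541, 192.5898], [0.0, 0.0, 1.0]], 'position': [1.0649, 0.8407, 0.8262], 'rotation': [[-0.8619, -0.288, 0.4173], [0.507, -0.4799, 0.716], [-0.006, 0.8287, 0.5597]]}
top {'intrinsics': [[472.8793, 0.0, 261.958], [0.0, 472.8793, 197.33], [0.0, 0.0, 1.0]], 'position': [0.3262, -0.0176, 1.652], 'rotation': [[0.0129, 0.9889, -0.1477], [-0.9999, 0.0139, 0.0054], [0.0074, 0.1476, 0.989]]}
wrist {'intrinsics': [[278.036, 0.0, 256.3187], [0.0, 278.036, 191.4373], [0.0, 0.0, 1.0]], 'hand_eye': [[0.0004, 0.9668, 0.2556, 0.0723], [1.0, -0.0007, 0.0011, 0.0006], [0.0013, 0.2556, -0.9668, -0.1788], [0.0, 0.0, 0.0, 1.0]]}
{'t': 0.1, 'joint_positions': array([-7.50622123e+01,  5.03393764e+00,  7.86122251e+01,  2.59534835e-04,
        9.64623398e+01, -5.90621137e+00]), 'qd': array([-0.13252797, -0.19566534, -0.14271259,  0.01554625, -0.00092965,
        0.0446483 ]), 'effort': array([ 2.09675185e-03, -3.41253054e+01, -3.03299797e+01,  7.21267099e-02,
        3.04329861e-02, -1.01215014e-04]), 'tcp_pos': array([ 0.19558801, -0.51354597,  0.20446433]), 'tcp_rot': array([[ 9.34552573e-01,  3.55824753e-01, -4.83796898e-04],
       [ 3.55825026e-01, -9.34550800e-01,  1.83088960e-03],
       [ 1.99343061e-04, -1.88320963e-03, -9.99998207e-01]]), 'ft_force': array([ 0.14128962, -0.57001852, -0.88273256]), 'torque': array([0.03470815, 0.00836713, 0.01246796]), 'gripper_force': 0.0, 'grip_width': 0.9994042058571966}
```

View pics/s0.png

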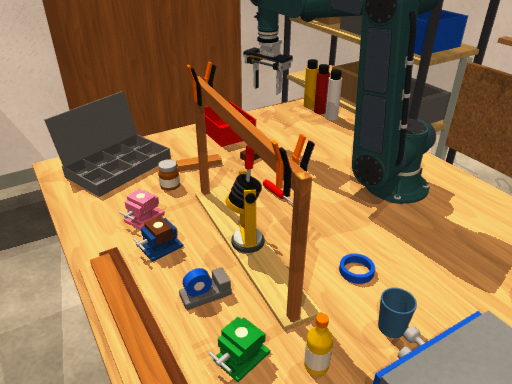

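View pics/t0.png

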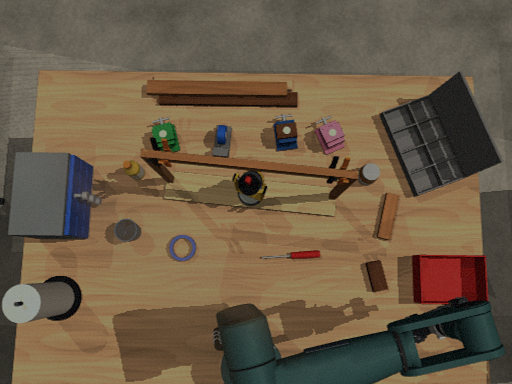

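Candidates for the target vise (top view): blue with dark block and pale inlay (287,130), pink look-alike (330,135), green look-alike (164,135), and the dispenser with blue roll (222,138). I choose the blue one at (287,130), which is (157,225) in the scene view. For the handle, the red candidates in the scene view are the light's grip (249,158), the screwdriver (272,188) and the red bin. I choose (249,158), and check both choices in one close crop.

```bash
python3 - <<'E'
import cv2,numpy as np
a=cv2.imread("pics/s0.png");b=cv2.imread("pics/t0.png")
c=cv2.resize(a[130:270,120:310],None,fx=4,fy=4,interpolation=cv2.INTER_CUBIC)[:, :760]
cv2.imwrite("pics/c_s.png",c)
d=cv2.resize(b[105:220,135:365],None,fx=3.4,fy=3.4,interpolation=cv2.INTER_CUBIC)
cv2.imwrite("pics/c_t.png",d)
E
```

```text
(no output)
```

View pics/c_s.png

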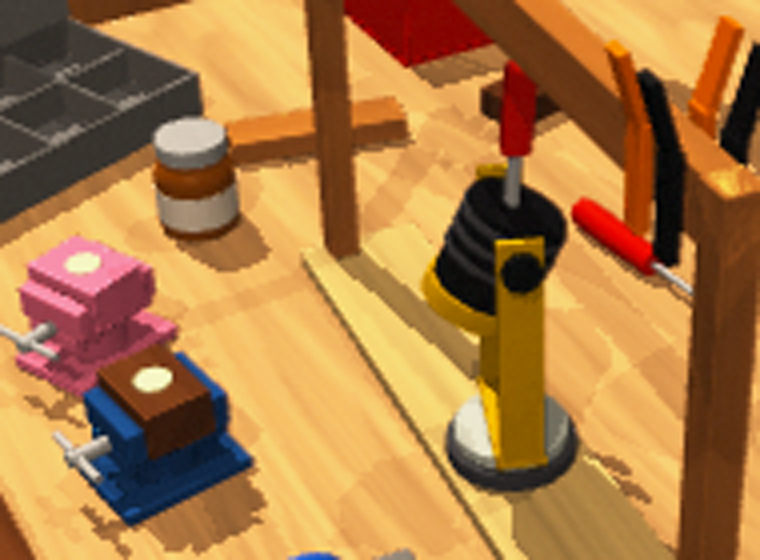

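View pics/c_t.png

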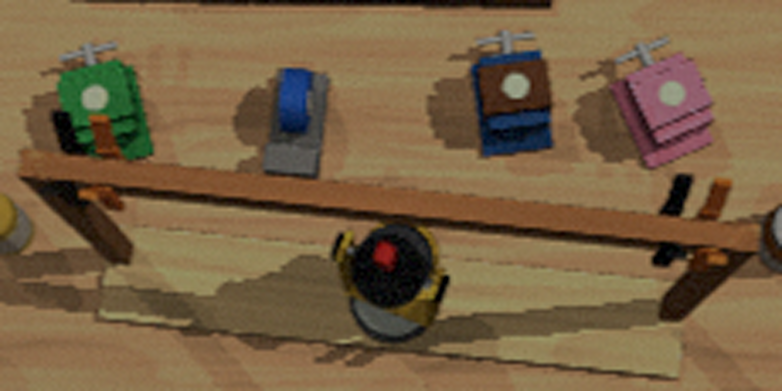

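The crops confirm the choice: blue vise with dark block and pale inlay at scene (158,225) and top (287,130). The red grip runs from about scene (248,146) to (249,169), with the hinge knob near (250,198). Next I triangulate.

```bash
cat > h.py <<'E'
import cv2,numpy as np
from workcell import status,eyes
def ray(n,px,pose=None):
    c=eyes.calibration(n);k=c["intrinsics"]
    d=np.linalg.inv(k)@[px[0],px[1],1];d=d*[1,-1,-1]
    if n=="wrist":
        H=np.eye(4);H[:3,:3]=pose[1];H[:3,3]=pose[0];H=H@c["hand_eye"];p,R=H[:3,3],H[:3,:3]
    else: p,R=c["position"],c["rotation"]
    d=R@d;return np.array(p),d/np.linalg.norm(d)
def plane(n,px,z,pose=None):
    p,d=ray(n,px,pose);return p+d*(z-p[2])/d[2]
def tri(*rs):
    A=sum(np.eye(3)-np.outer(d,d) for p,d in rs);b=sum((np.eye(3)-np.outer(d,d))@p for p,d in rs)
    x=np.linalg.solve(A,b);return x,max(np.linalg.norm((np.eye(3)-np.outer(d,d))@(x-p)) for p,d in rs)
def proj(n,X):
    c=eyes.calibration(n);q=np.array(c["rotation"]).T@(np.array(X)-c["position"]);q=q*[1,-1,-1];u=c["intrinsics"]@q;return u[:2]/u[2]
def mask(im,lo,hi,box):
    h=cv2.cvtColor(im,cv2.COLOR_BGR2HSV);m=cv2.inRange(h,np.array(lo),np.array(hi))
    o=np.zeros_like(m);x0,y0,x1,y1=box;o[y0:y1,x0:x1]=m[y0:y1,x0:x1];return o
def cen(m):
    n,l,s,c=cv2.connectedComponentsWithStats(m);i=1+np.argmax(s[1:,4]);return c[i],s[i]
E
python3 - <<'E'
from h import *
np.set_printoptions(precision=4,suppress=True)
a=cv2.imread("pics/s0.png");b=cv2.imread("pics/t0.png")
si,_=cen(mask(a,(15,10,170),(45,110,255),(145,215,172,235)));ti,_=cen(mask(b,(15,0,120),(60,110,255),(278,122,296,138)))
print("inlay px",si,_,ti,"tri",tri(ray("scene",si),ray("top",ti)),"plane",plane("scene",si,.08),plane("top",ti,.08))
rs,s1=cen(mask(a,(0,170,80),(8,255,255),(238,140,262,175)));rt,s2=cen(mask(b,(0,120,60),(10,255,255),(236,170,262,198)))
print("red",rs,s1,rt,s2,tri(ray("scene",rs),ray("top",rt)))
# long axis ends in scene
ys,xs=np.nonzero(mask(a,(0,170,80),(8,255,255),(238,140,262,175)));print("scene rows",ys.min(),xs[ys==ys.min()].mean(),ys.max(),xs[ys==ys.max()].mean())
# rail ends (top view, rail top z=.4)
for px in [(142,152),(358,177)]: print("rail mid pix",plane("top",px,.4))
# stand board corners at z=.016 (top crop)
for px in [(135+97/3.4,105+318/3.4),(135+680/3.4,105+378/3.4),(135+682/3.4,105+280/3.4),(135+130/3.4,105+225/3.4)]: print("board",plane("top",px,.016))
# front post bottom scene etc; base disc centre
print("base",plane("scene",(120+512/4,130+440/4),.03),plane("top",(135+392/3.4,105+295/3.4),.03))
# cheeks: near cheek knob centre in scene at z=.2
print("knob",plane("scene",(120+520/4,130+271/4),.2))
for px in[(343,243),(436,243),(345,258),(440,293)]: print("cheek",plane("top",(135+px[0]/3.4,105+px[1]/3.4),.22))
E
```

```text
inlay px [157.6667 224.3333] [283 127   7   7  42] [286.1905 129.9286] tri (array([ 0.7969, -0.1068,  0.0803]), np.float64(0.0008977845375536262)) plane [ 0.7975 -0.1079  0.08  ] [ 0.7962 -0.1064  0.08  ]
red [248.9105 157.2684] [245 145  10  24 190] [247.8    179.3714] [245 176   6   8  35] (array([0.5828, 0.0172, 0.2863]), np.float64(5.0105907903886846e-05))
scene rows 140 240.5 168 248.0
rail mid pix [0.6328 0.3023 0.4   ]
rail mid pix [ 0.5722 -0.2829  0.4   ]
board [0.5614 0.317  0.016 ]
board [ 0.5077 -0.2816  0.016 ]
board [ 0.6095 -0.2847  0.016 ]
board [0.6592 0.2872 0.016 ]
base [0.5906 0.023  0.03  ] [0.5873 0.0143 0.03  ]
knob [0.6061 0.0613 0.2   ]
cheek [0.6038 0.0558 0.22  ]
cheek [ 0.605  -0.0285  0.22  ]
cheek [0.5901 0.0537 0.22  ]
cheek [ 0.5592 -0.0327  0.22  ]
```

Emit:
play_rows:
  rows:
    - [0, 0, -4, 0, 9.4]
    - [0, 0, -9, 0, 9.4]
    - [3, -3, -14, 5, 9.4]
    - [6, -6, -18, 10, 9.4]
    - [10, -9, -21, 16, 9.4]
    - [14, -12, -22.5, 21, 9.4]
    - [18, -15, -22.5, 26, 9.4]
    - [22, -18.5, -22.5, 26.4, 9.4]

```text
t: 0.9
tcp_pos: [0.3196, -0.291, 0.4294]
tcp_rot: [[0.995, -0.099, 0.001], [-0.099, -0.995, -0.001], [0.002, 0.001, -1.0]]
ft_force: [1.2, -0.5, 0.2]
grip_width: 1.0
gripper_force: 0.0
```

```bash
cat > go.py <<'E'
# print tool-axis deltas (cm) to world target + heading of tool x
from h import *
import sys
def go(t,head):
    s=status.read_state();R=s["tcp_rot"];d=R.T@(np.array(t)-s["tcp_pos"])*100
    h=np.degrees(np.arctan2(R[1,0],R[0,0]));print("t",round(s["t"],2),"tcp",s["tcp_pos"].round(4),"head",h.round(2),"F",s["ft_force"].round(1),"d",d.round(2),"turn",round(((h-head+180)%360)-180,2))
if __name__=="__main__":
    v=list(map(float,sys.argv[1:]));go(v[:3],v[3])
E
python3 go.py .50 .03 .43 -5.5
```

```text
t 0.9 tcp [ 0.3196 -0.291   0.4294] head -5.7 F [ 1.2 -0.5  0.2] d [ 14.77 -33.73  -0.08] turn -0.2
```

Emit:
play_rows:
  rows:
    - [2, -4.5, 0, 0, 9.4]
    - [4, -9, 0, 0, 9.4]
    - [6, -13.5, 0, 0, 9.4]
    - [8, -18, 0, 0, 9.4]
    - [10, -22.5, 0, 0, 9.4]
    - [12, -27, 0, 0, 9.4]
    - [13.4, -30.8, 0, 0, 9.4]
    - [13.4, -30.8, 0, 0, 9.4]

```text
t: 1.7
tcp_pos: [0.4832, 0.0052, 0.4266]
tcp_rot: [[0.996, -0.089, -0.003], [-0.089, -0.996, 0.001], [-0.003, -0.001, -1.0]]
ft_force: [-0.4, -1.2, 0.2]
grip_width: 1.001
gripper_force: 0.0
```

```bash
python3 - <<'E'
from h import *
s=status.read_state();im=eyes.camera("wrist");cv2.imwrite("pics/w1.png",im[:,:,::-1])
np.savez("w1.npz",p=s["tcp_pos"],R=s["tcp_rot"]);print(s["tcp_pos"],s["qd"].round(1),s["ft_force"])
E
```

```text
[0.48324817 0.00518319 0.42659192] [-4.5 -1.9  0.8 -3.   1.3 -2.9] [-0.35367182 -1.19279544  0.15189679]
```

View pics/w1.png

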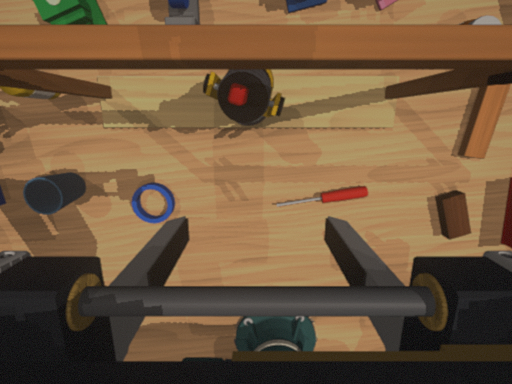

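The wrist view shows the light at (245,95), the red handle's end at (238,95), the yellow cheeks at (211,85) and (277,105), and the rail just ahead. I take a settled frame and measure from it.

```bash
python3 - <<'E'
from h import *
np.set_printoptions(precision=4,suppress=True)
eyes.camera("wrist");eyes.camera("wrist")
s=status.read_state();im=eyes.camera("wrist")[:,:,::-1].copy();P=(s["tcp_pos"],s["tcp_rot"]);print(P[0],s["qd"].round(1))
cv2.imwrite("pics/w2.png",im);np.savez("w2.npz",p=P[0],R=P[1])
sc=eyes.camera("scene")[:,:,::-1].copy();cv2.imwrite("pics/s1.png",sc)
m=mask(im,(0,150,60),(8,255,255),(150,40,330,150));rw,st=cen(m);print("red",rw,st)
ys,xs=np.nonzero(m)
yel=mask(im,(18,120,50),(34,255,255),(150,40,330,140))
n,l,S,c=cv2.connectedComponentsWithStats(yel)
for i in range(1,n):
  if S[i,4]>15: print("yel",S[i],c[i],plane("wrist",c[i],.22,P))
a=sc;ms=mask(a,(0,170,70),(8,255,255),(240,143,262,175));ys,xs=np.nonzero(ms)
y0,y1=ys.min(),ys.max()
for y in(y0,y0+2,y1): print("sc row",y,xs[ys==y].min(),xs[ys==y].max())
b=cv2.imread("pics/t0.png");rt=np.array([247.8,179.4])
print("top end",tri(ray("wrist",rw,P),ray("top",rt),ray("scene",(xs[ys<=y0+3].mean(),y0+2))))
print("red centroid w/ scene",tri(ray("wrist",rw,P),ray("scene",(xs.mean(),ys.mean()))))
for z in(.29,.318): print(z,plane("wrist",rw,z,P),plane("top",rt,z))
# model check
for piv in [(.584,.012,.2)]:
  print("piv px top/scene",proj("top",piv),proj("scene",piv))
# rail near-edge pixel rows at z=.36 bottom in wrist
hsv=cv2.cvtColor(im,cv2.COLOR_BGR2GRAY)
for x in(60,440): print("rail col",x,hsv[0:100:4,x])
E
```

```text
[0.4818 0.0009 0.4281] [-1.8 -0.9 -0.1  0.  -0.   0.2]
red [232.5391  93.8356] [222  83  22  22 371]
yel [260  68  10  27 106] [266.0943  77.4151] [ 0.6032 -0.0247  0.22  ]
yel [200  72  17  28 258] [207.8798  85.2326] [0.601  0.0519 0.22  ]
yel [259  92  19  26 223] [269.1121 105.6143] [ 0.5679 -0.0256  0.22  ]
sc row 145 247 248
sc row 147 246 250
sc row 168 246 251
top end (array([0.58  , 0.0146, 0.3122]), np.float64(0.0031134073144197237))
red centroid w/ scene (array([0.5819, 0.0161, 0.2857]), np.float64(0.0002077961414754295))
0.29 [0.5814 0.0159 0.29  ] [0.582  0.0171 0.29  ]
0.318 [0.579  0.0139 0.318 ] [0.5768 0.0164 0.318 ]
piv px top/scene [250.0907 184.148 ] [247.6261 185.8465]
rail col 60 [ 82  79  85  67  41  76  87 102 102 105 103 105 103 107 110  56  48  42
 136 132  61  61  59  55 131]
rail col 440 [140 140 141 131 131 126 101 106 101 102 105 101 101 104  81  49  42 126
  45  48  49  50  42 143 136]
```

Measured: pivot ≈ (0.584, 0.0125, 0.2), beam heading ≈ −23°, handle almost upright with its top at z ≈ 0.315 (tilt ≈ 67°). The inlay is at (0.797, −0.107, 0.080), so the target is heading −29.3° and tilt 26°. The rail blocks a deep grasp now. I pinch the top of the handle from above with the gripper body above the rail, draw it back, then re-grasp lower.

```bash
python3 go.py .572 .0154 .36 -5.5
```

```text
t 1.95 tcp [4.816e-01 1.000e-04 4.287e-01] head -5.68 F [-0.7  0.6  0.2] d [ 8.84 -2.42  6.87] turn -0.18
```

Emit:
play_rows:
  rows:
    - [2.5, -0.8, 0, 0, 9.4]
    - [5, -1.6, 1, 0, 9.4]
    - [7.5, -2.2, 3, 0, 9.4]
    - [8.8, -2.4, 5, 0, 6]
    - [8.8, -2.4, 6.5, 0, 5]
    - [8.8, -2.4, 6.8, 0, 5]
    - [8.8, -2.4, 6.8, 0, 5]
    - [8.8, -2.4, 6.8, 0, 5]
  newtons: 8

```text
t: 2.75
tcp_pos: [0.5718, 0.0158, 0.3622]
tcp_rot: [[0.995, -0.098, 0.003], [-0.098, -0.995, -0.0], [0.003, 0.0, -1.0]]
ft_force: [0.4, 1.0, 1.1]
grip_width: 0.613
gripper_force: 0.0
```

```bash
python3 go.py .572 .0154 .309 -5.5; python3 - <<'E'
from h import *
s=status.read_state();im=eyes.camera("wrist");cv2.imwrite("pics/w3.png",im[:,:,::-1]);np.savez("w3.npz",p=s["tcp_pos"],R=s["tcp_rot"])
im=im[:,:,::-1].copy();m=mask(im,(0,150,60),(8,255,255),(150,40,360,300));rw,st=cen(m);print(rw,st,plane("wrist",rw,.315,(s["tcp_pos"],s["tcp_rot"])))
w=np.load("w2.npz");print(tri(ray("wrist",rw,(s["tcp_pos"],s["tcp_rot"])),ray("wrist",(232.54,93.84),(w["p"],w["R"]))))
E
```

```text
t 2.75 tcp [0.5718 0.0158 0.3622] head -5.63 F [0.4 1.  1.1] d [0.01 0.04 5.32] turn -0.13
[347.92857143 245.025     ] [335 238  25  15 280] [ 0.52790429 -0.06243641  0.315     ]
(array([ 0.57889686, -0.01014115,  0.43441428]), np.float64(0.018362881762836628))
```

View pics/w3.png

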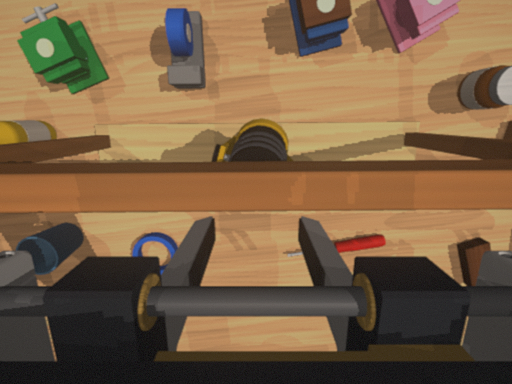

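The view shows the rail across rows 162–211 hiding the handle; the finger tips at (213,220) and (303,220) are just behind its near edge. I compute the rail's near edge as a check.

```bash
python3 - <<'E'
from h import *
w=np.load("w3.npz");P=(w["p"],w["R"])
w2=np.load("w2.npz");P2=(w2["p"],w2["R"])
g2=cv2.cvtColor(cv2.imread("pics/w2.png"),cv2.COLOR_BGR2HSV);g3=cv2.cvtColor(cv2.imread("pics/w3.png"),cv2.COLOR_BGR2HSV)
u=np.array([.9954,-.0958]);o=np.array([.584,.0125])
def edge(g,c,r0,r1):  # hue/value of rail
    col=g[r0:r1,c].astype(int);d=np.abs(np.diff(col[:,1]))+np.abs(np.diff(col[:,2]));return [(r0+i,int(d[i])) for i in np.argsort(-d)[:4]]
for c in(100,256,400): print(c,edge(g2,c,10,80),edge(g3,c,150,225))
for z in(.36,.4): print(z,[(plane("wrist",(256,r),z,P)[:2]-o)@u for r in(162,174,211)],[(plane("wrist",(256,r),z,P2)[:2]-o)@u for r in(26,56,66)])
E
```

```text
100 [(np.int64(69), 56), (np.int64(25), 44), (np.int64(68), 43), (np.int64(59), 41)] [(np.int64(162), 55), (np.int64(211), 45), (np.int64(212), 41), (np.int64(159), 32)]
256 [(np.int64(68), 49), (np.int64(58), 44), (np.int64(23), 41), (np.int64(67), 41)] [(np.int64(210), 54), (np.int64(161), 50), (np.int64(159), 48), (np.int64(171), 39)]
400 [(np.int64(66), 65), (np.int64(22), 45), (np.int64(67), 42), (np.int64(56), 35)] [(np.int64(159), 66), (np.int64(160), 61), (np.int64(209), 60), (np.int64(170), 39)]
0.36 [np.float64(0.03226900815672486), np.float64(0.024267199356434777), np.float64(-0.0015648671705129253)] [np.float64(0.04248694903517698), np.float64(0.02068607008631389), np.float64(0.013170975407275564)]
0.4 [np.float64(0.03833857457383619), np.float64(0.03210274954916479), np.float64(0.011971770303337721)] [np.float64(0.031116588299782852), np.float64(0.01284820504295368), np.float64(0.006550815376690332)]
```

Emit:
play_rows:
  rows:
    - [0, 0, 2, 0, 5]
    - [0, 0, 3.8, 0, 5]
    - [0, 0, 4.8, 0, 5]
    - [0, 0, 5.3, 0, 5]
    - [0, 0, 5.3, 0, 4]
    - [0, 0, 5.3, 0, 4]
    - [0, 0, 5.3, 0, 4]

```text
t: 3.5
tcp_pos: [0.5723, 0.0166, 0.3087]
tcp_rot: [[0.995, -0.097, 0.002], [-0.097, -0.995, -0.0], [0.002, 0.0, -1.0]]
ft_force: [-0.3, -0.8, -0.2]
grip_width: 0.43
gripper_force: 0.0
```

Emit:
play_rows:
  rows:
    - [0, 0, 0, 0, 3]
    - [0, 0, 0, 0, 2]
    - [0, 0, 0, 0, 1]
    - [0, 0, 0, 0, 1]
    - [0, 0, 0, 0, 1]
    - [0, 0, 0, 0, 1]
  newtons: 10

```text
t: 4.1
tcp_pos: [0.5723, 0.0181, 0.3077]
tcp_rot: [[0.995, -0.095, 0.001], [-0.095, -0.995, 0.002], [0.001, -0.002, -1.0]]
ft_force: [1.6, 4.2, 0.1]
grip_width: 0.186
gripper_force: 9.8
```

```bash
python3 - <<'E'
from h import *
a=eyes.camera("scene")[:,:,::-1];s=status.read_state();print(s["grip_width"]*94,s["gripper_force"],s["tcp_pos"],s["ft_force"])
cv2.imwrite("pics/s2.png",cv2.resize(a[90:250,170:330],None,fx=3.7,fy=3.7,interpolation=cv2.INTER_CUBIC))
E
```

```text
17.576413890370333 9.788160994648933 [0.57232663 0.01807349 0.30769953] [2.18265223 5.75915614 1.26032151]
```

View pics/s2.png

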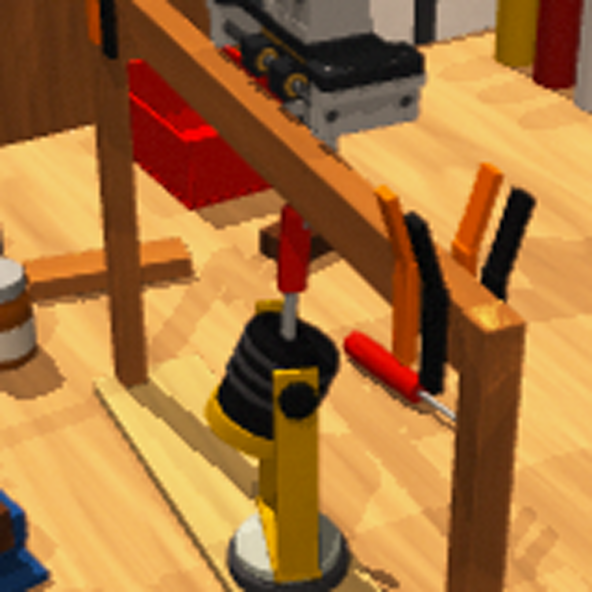

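The scene crop shows the fingers (behind the rail) holding the red top at (293,215), with the gripper body above the rail; the opening of 17.6 mm matches the grip's width. Drag back.

Emit:
play_rows:
  rows:
    - [-0.8, 0, 0, 0, 1]
    - [-1.6, 0, 0, 0, 1]
    - [-2.4, 0, 0, 0, 1]
    - [-3.1, 0, 0.1, 0, 1]
    - [-3.7, 0, 0.4, 0, 1]
    - [-4.3, 0, 0.9, 0, 1]
    - [-4.9, 0, 1.4, 0, 1]
    - [-4.9, 0, 1.4, 0, 1]

```text
t: 4.95
tcp_pos: [0.5224, 0.0214, 0.293]
tcp_rot: [[0.995, -0.097, -0.001], [-0.097, -0.995, -0.0], [-0.001, 0.0, -1.0]]
ft_force: [0.9, 1.2, -3.3]
grip_width: 0.165
gripper_force: 10.0
```

```bash
cat > look.py <<'E'
from h import *
np.set_printoptions(precision=4,suppress=True)
s=status.read_state();w=eyes.camera("wrist")[:,:,::-1].copy();a=eyes.camera("scene")[:,:,::-1].copy();P=(s["tcp_pos"],s["tcp_rot"])
print("t",s["t"],P[0],"w",s["grip_width"]*94,s["gripper_force"],s["ft_force"])
cv2.imwrite("pics/lw.png",w);cv2.imwrite("pics/la.png",a)
o=np.array([.584,.0125,.2])
m=mask(a,(0,170,60),(8,255,255),(238,135,300,200));
n,l,S,c=cv2.connectedComponentsWithStats(m)
for i in range(1,n):
  if S[i,4]>12: print("scene red",S[i],c[i])
m=mask(w,(0,150,50),(8,255,255),(120,20,400,260))
n,l,S,c=cv2.connectedComponentsWithStats(m)
for i in range(1,n):
  if S[i,4]>30: print("wrist red",S[i],c[i])
m=mask(w,(18,120,50),(34,255,255),(120,20,400,200))
n,l,S,c=cv2.connectedComponentsWithStats(m)
for i in range(1,n):
  if S[i,4]>40: print("wrist yel",S[i],c[i],plane("wrist",c[i],.22,P))
E
python3 look.py
```

```text
t 4.95 [0.5224 0.0214 0.293 ] w 15.521314655499195 9.988770335912704 [ 0.8516  1.1914 -3.3041]
scene red [238 135   6   8  26] [239.5769 138.8846]
scene red [254 155  11  15 102] [258.4902 162.3922]
scene red [263 180  22  19 180] [273.2667 188.5   ]
wrist red [ 245  153   24   73 1564] [257.0192 190.5703]
wrist red [347 224  53  21 721] [374.1096 234.2732]
wrist yel [295 115  19  31 405] [305.3062 129.8148] [ 0.5802 -0.0288  0.22  ]
wrist yel [203 116  18  28 340] [210.1618 129.2824] [0.5888 0.0549 0.22  ]
```

Working: the light now faces −6° with tilt ≈ 38°. I re-grasp at mid-handle, clear of the rail.

Emit:
play_rows:
  rows:
    - [0, 0, 0, 0, 4]
    - [0, 0, 0, 0, 4]
    - [0, 0, 0, 0, 4]
    - [0.4, 0.1, 1, 0, 4]
    - [0.8, 0.1, 2, 0, 4]
    - [1.2, 0.1, 3, 0, 4]
    - [1.3, 0.1, 3.4, 0, 4]
    - [1.3, 0.1, 3.4, 0, 4]

```text
t: 5.85
tcp_pos: [0.5356, 0.0191, 0.2577]
tcp_rot: [[0.995, -0.097, -0.003], [-0.097, -0.995, 0.0], [-0.003, 0.0, -1.0]]
ft_force: [0.3, 0.8, 0.1]
grip_width: 0.424
gripper_force: 0.0
```

Emit:
play_rows:
  rows:
    - [0, 0, 0, 0, 2]
    - [0, 0, 0, 0, 1]
    - [0, 0, 0, 0, 1]
    - [0, 0, 0, 0, 1]
    - [0, 0, 0, 0, 1]

```text
t: 6.35
tcp_pos: [0.5361, 0.0193, 0.2601]
tcp_rot: [[0.995, -0.097, 0.001], [-0.097, -0.995, 0.0], [0.001, -0.0, -1.0]]
ft_force: [-0.6, 1.3, 2.2]
grip_width: 0.17
gripper_force: 10.0
```

```bash
python3 look.py; python3 go.py .5284 .0437 .2474 -19.5
```

```text
t 6.35 [0.5361 0.0193 0.2601] w 16.025089451588727 9.9629545211792 [-0.6108  1.3305  2.1762]
scene red [238 135   6   8  26] [239.5769 138.8846]
scene red [254 156  11  13 100] [258.52 162.35]
scene red [263 180  21  19 179] [273.1341 188.4078]
wrist red [ 242  204   30   56 1543] [256.4213 232.6468]
wrist red [352 240  48  20 675] [377.5422 250.5289]
t 6.45 tcp [0.5361 0.0193 0.2601] head -5.55 F [-0.3  1.6  2.6] d [-1.   -2.36  1.27] turn 13.95
```

Emit:
play_rows:
  rows:
    - [-0.3, -0.4, 0.2, 2, 1]
    - [-0.6, -0.8, 0.4, 4, 1]
    - [-0.9, -1.2, 0.7, 7, 1]
    - [-1.0, -1.6, 0.9, 10, 1]
    - [-1.0, -2, 1.1, 12, 1]
    - [-1.0, -2.4, 1.25, 14, 1]
    - [-1.0, -2.4, 1.25, 14, 1]
    - [-1.0, -2.4, 1.25, 14, 1]

```text
t: 7.25
tcp_pos: [0.5277, 0.043, 0.2488]
tcp_rot: [[0.942, -0.336, 0.0], [-0.336, -0.942, -0.002], [0.001, 0.002, -1.0]]
ft_force: [-3.9, -1.6, 6.4]
grip_width: 0.184
gripper_force: 10.3
```

```bash
python3 look.py;python3 go.py .5284 .0437 .2474 -19.5; python3 - <<'E'
import cv2,numpy as np
a=cv2.imread("pics/la.png")[130:280,120:310];b=cv2.imread("pics/lw.png")
a=cv2.resize(a,None,fx=2.05,fy=2.56);b=cv2.resize(b[:,60:452],(400,384))
cv2.imwrite("pics/mix.png",np.hstack([a[:384,:390],b]))
E
```

```text
t 7.25 [0.5277 0.043  0.2488] w 17.279261196967205 10.336165315238759 [-3.9266 -1.6339  6.3592]
scene red [238 135   6   8  26] [239.5769 138.8846]
scene red [258 161  12  13  85] [263.4706 167.2   ]
scene red [263 180  21  19 179] [273.1788 188.4413]
wrist red [ 242  173   33   87 2288] [259.4725 218.9545]
wrist red [388 213  12  17 143] [394.7203 220.8392]
wrist yel [308 112  27  43 757] [322.3659 131.9657] [ 0.5704 -0.0251  0.22  ]
wrist yel [199 130  21  12 167] [209.012  135.7006] [0.5957 0.054  0.22  ]
t 7.35 tcp [0.5277 0.043  0.2488] head -19.63 F [-3.6 -0.8  7.1] d [ 0.04 -0.09  0.14] turn -0.13
```

View pics/mix.png

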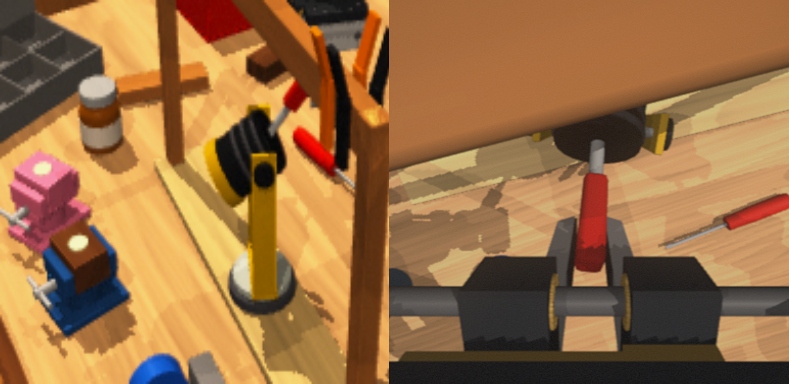

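The scene half shows the head aimed toward the vise, and the wrist half shows the handle between the pads at (593,230). Release, back off and measure.

Emit:
play_rows:
  rows:
    - [0, 0, 0, 0, 5]
    - [0, 0, 0, 0, 5]
    - [0, 0, 0, 0, 5]
    - [-1, 0, -3, 0, 5]
    - [-2.5, 0, -7, 0, 5]
    - [-4, 0, -11, 0, 5]
    - [-5.5, 0, -15, 0, 5]
    - [-6, 0, -18, 0, 5]

```text
t: 8.15
tcp_pos: [0.4709, 0.0646, 0.4302]
tcp_rot: [[0.943, -0.334, 0.004], [-0.334, -0.943, 0.0], [0.004, -0.001, -1.0]]
ft_force: [-0.2, -0.5, 1.5]
grip_width: 0.53
gripper_force: 0.0
```

Emit:
play_rows:
  rows:
    - [0, 0, 0, 0, 5]
    - [0, 0, 0, 0, 5]
    - [0, 0, 0, 0, 5]

```text
t: 8.45
tcp_pos: [0.4719, 0.064, 0.4246]
tcp_rot: [[0.942, -0.335, -0.004], [-0.335, -0.942, -0.0], [-0.004, 0.002, -1.0]]
ft_force: [-0.6, 0.3, -0.3]
grip_width: 0.535
gripper_force: 0.0
```

```bash
cat > meas.py <<'E'
from h import *
np.set_printoptions(precision=4,suppress=True)
s=status.read_state();w=eyes.camera("wrist")[:,:,::-1].copy();P=(s["tcp_pos"],s["tcp_rot"])
a=eyes.camera("scene")[:,:,::-1].copy();b=eyes.camera("top")[:,:,::-1].copy()
for n,i in(("w",w),("a",a),("b",b)): cv2.imwrite(f"pics/m{n}.png",i)
print("t",s["t"],P[0],s["ft_force"])
o=np.array([.584,.0125,.2])
def axis_ends(m,rr):
    n,l,S,c=cv2.connectedComponentsWithStats(m);i=1+np.argmax(S[1:,4]);ys,xs=np.nonzero(l==i)
    q=np.c_[xs,ys].astype(float);mu=q.mean(0);v=np.linalg.svd(q-mu,full_matrices=False)[2][0];t=(q-mu)@v
    print(S[i],mu);return mu,mu+v*np.percentile(t,2),mu+v*np.percentile(t,98)
R={}
for n,im,box in(("wrist",w,(120,20,400,280)),("scene",a,(250,145,285,181)),("top",b,(225,165,265,215))):
    print(n,end=" ");R[n]=axis_ends(mask(im,(0,140,50),(9,255,255),box),0)
r={n:ray(n,R[n][0],P) for n in R}
for k in(("wrist","scene"),("wrist","top"),("wrist","scene","top")):
    X,e=tri(*[r[n] for n in k]);d=X-o;print(k,X,"err",e,"dist",np.linalg.norm(d),"elev",np.degrees(np.arctan2(d[2],np.hypot(*d[:2]))),"head",np.degrees(np.arctan2(-d[1],-d[0])))
# handle heading: vertical plane through wrist red axis intersects each z
y=mask(w,(18,120,50),(34,255,255),(120,20,400,250));n,l,S,c=cv2.connectedComponentsWithStats(y)
for i in range(1,n):
    if S[i,4]>40: print("yel",S[i],c[i],plane("wrist",c[i],.22,P))
print("wrist ends",R["wrist"][1:])
for e in R["wrist"][1:]:
    print([plane("wrist",e,z,P) for z in(.25,.29)])
T=np.array([.797,-.107,.08])-o;print("want head",np.degrees(np.arctan2(T[1],T[0])),"tilt",np.degrees(np.arctan2(-T[2],np.hypot(*T[:2]))))
E
python3 meas.py
```

```text
t 8.45 [0.4719 0.064  0.4246] [-0.6141  0.3348 -0.2773]
wrist [250  96  18  44 600] [258.5717 117.7017]
scene [258 161  12  13  91] [263.3407 167.3626]
top Traceback (most recent call last):
  File "meas.py", line 14, in <module>
    print(n,end=" ");R[n]=axis_ends(mask(im,(0,140,50),(9,255,255),box),0)
                          ~~~~~~~~~^^^^^^^^^^^^^^^^^^^^^^^^^^^^^^^^^^^^^^^
  File "meas.py", line 9, in axis_ends
    n,l,S,c=cv2.connectedComponentsWithStats(m);i=1+np.argmax(S[1:,4]);ys,xs=np.nonzero(l==i)
                                                    ~~~~~~~~~^^^^^^^^^
    return _wrapfunc(a, 'argmax', axis=axis, out=out, **kwds)
    return bound(*args, **kwds)
ValueError: attempt to get argmax of an empty sequence
```

```bash
sed -i 's/^for n,im,box in(("wrist".*/for n,im,box in(("wrist",w,(120,20,400,280)),("scene",a,(250,145,285,181))):/; s/^for k in(("wrist","scene").*/for k in(("wrist","scene"),):/' meas.py; python3 meas.py; cp pics/mw.png pics/mw1.png; python3 -c "
from h import *
s=status.read_state();np.savez('mw1.npz',p=s['tcp_pos'],R=s['tcp_rot'])"
```

```text
t 8.6 [0.4718 0.064  0.4248] [ 0.1244 -0.131  -0.1989]
wrist [250  96  18  44 603] [258.476  117.7645]
scene [258 161  12  13  89] [263.2697 167.236 ]
('wrist', 'scene') [0.5436 0.0327 0.2536] err 0.005777353529922765 dist 0.07012324766666328 elev 49.862466025419266 head -26.511890016821575
yel [280  30  13  27 153] [287.8824  40.1765] [ 0.6143 -0.03    0.22  ]
yel [224  58  18  38 307] [230.6645  77.7557] [0.5973 0.0527 0.22  ]
yel [278  66  25  36 321] [293.081   84.0966] [ 0.5632 -0.0206  0.22  ]
wrist ends (array([260.7384,  96.9759]), array([256.2333, 138.3716]))
[array([0.5606, 0.0251, 0.25  ]), array([0.5584, 0.0266, 0.29  ])]
[array([0.5161, 0.0467, 0.25  ]), array([0.5189, 0.0457, 0.29  ])]
want head -29.293857305743504 tilt 26.16655671194885
```

Emit:
play_rows:
  rows:
    - [-2, 3, 0, 0, 5]
    - [-5, 6, 0, 0, 5]
    - [-8, 8, 0, 0, 5]
    - [-10, 10, 0, 0, 5]
    - [-10, 10, 0, 0, 5]
    - [-10, 10, 0, 0, 5]
    - [-10, 10, 0, 0, 5]
    - [-10, 10, 0, 0, 5]

```text
t: 9.55
tcp_pos: [0.345, 0.0035, 0.4262]
tcp_rot: [[0.943, -0.334, -0.002], [-0.334, -0.943, 0.0], [-0.002, 0.0, -1.0]]
ft_force: [-0.1, 0.4, 0.0]
grip_width: 0.532
gripper_force: 0.0
```

```bash
python3 meas.py; cat > two.py <<'E'
from h import *
np.set_printoptions(precision=4,suppress=True)
s=status.read_state();P2=(s["tcp_pos"],s["tcp_rot"]);w=np.load("mw1.npz");P1=(w["p"],w["R"])
o=np.array([.584,.0125,.2])
def ends(f,box=(120,5,400,280)):
    m=mask(cv2.imread(f),(0,140,50),(9,255,255),box);n,l,S,c=cv2.connectedComponentsWithStats(m);i=1+np.argmax(S[1:,4]);ys,xs=np.nonzero(l==i)
    q=np.c_[xs,ys].astype(float);mu=q.mean(0);v=np.linalg.svd(q-mu,full_matrices=False)[2][0];v*=np.sign(v[1]);t=(q-mu)@v;print(S[i],mu)
    return mu,mu+v*t.min(),mu+v*t.max()
A=ends("pics/mw1.png");B=ends("pics/mw.png")
for a,b in zip(A,B):
    X,e=tri(ray("wrist",a,P1),ray("wrist",b,P2));d=X-o;print(X,"err",e,"dist",np.linalg.norm(d),"elev",np.degrees(np.arctan2(d[2],np.hypot(*d[:2]))),"head",np.degrees(np.arctan2(-d[1],-d[0])))
E
python3 two.py
```

```text
t 9.55 [0.345  0.0035 0.4262] [-0.1167  0.3931  0.0153]
wrist [311  95  50  29 606] [335.9191 108.8135]
scene [258 161  12  13  91] [263.3846 167.3626]
('wrist', 'scene') [ 0.3972 -0.1696  0.1018] err 0.020397819423167908 dist 0.2787544472384606 elev -20.62189464191989 head 44.263544558587874
yel [ 175   20   60   25 1054] [208.6537  31.5465] [ 0.5304 -0.0007  0.22  ]
wrist ends (array([357.9625,  98.9394]), array([313.2146, 118.9838]))
[array([ 0.3927, -0.1456,  0.25  ]), array([ 0.3951, -0.1317,  0.29  ])]
[array([ 0.3883, -0.0878,  0.25  ]), array([ 0.3911, -0.0804,  0.29  ])]
want head -29.293857305743504 tilt 26.16655671194885
[250  96  18  44 603] [258.476  117.7645]
[151   5  30  38 821] [165.5371  22.9732]
[0.5388 0.0365 0.2691] err 0.0006544469266257062 dist 0.08594367995048215 elev 53.47526384391082 head -28.015434713640474
[0.5626 0.0241 0.242 ] err 0.0003536230551058836 dist 0.048500571921151425 elev 59.92627717349657 head -28.43470279574627
[0.5177 0.0474 0.2935] err 0.0013067495872846127 dist 0.11980063461758018 elev 51.28916969518269 head -27.772896607678273
```

Two wrist views put the handle's far top edge at 119.8 mm from the pivot (118.4 expected), giving tilt ≈ 26° and heading ≈ −27.5 to −28°. That is close to the target of 26.2° and −29.3°. I check whether the beam itself shows in the pictures.

```bash
python3 - <<'E'
import cv2,numpy as np
a=cv2.imread("pics/s0.png").astype(int).sum(2)/3;b=cv2.imread("pics/ma.png").astype(int).sum(2)/3
d=cv2.GaussianBlur(b-a,(0,0),1.5)
print(d[205:285:5,110:240:6].astype(int))
c=cv2.imread("pics/ma.png")[140:260,130:290];cv2.imwrite("pics/c2.png",cv2.resize(c,None,fx=4.8,fy=4.8,interpolation=cv2.INTER_CUBIC))
E
```

```text
[[ -6  -7  -7  -6  -7  -6  -5  -5  -6  -7  -7  -7  -7  -7  -6  -7  -7  -7
   -7 -10 -21 -14]
 [ -7  -7  -7  -7  -6  -5  -5  -5  -6  -7  -7  -7  -7  -7  -7  -7  -6  -7
   -7  -7 -11  42]
 [ -7  -7  -7  -8  -6  -5  -5  -5  -5  -6  -7  -6  -7  -6  -7  -7  -7  -7
   -7  -7  -6 -11]
 [ -6  -7  -7  -7  -5  -5  -5  -5  -5  -5  -7  -7  -7  -7  -7  -7  -7  -7
   -7  -7  -7 -18]
 [ -7  -7  -7  -7  -6  -6  -4  -5  -6  -4  -5  -7  -7  -7  -7  -7  -7  -6
   -7  -7 -13 -20]
 [ -6  -7  -7  -6  -7  -6  -4  -3  -5  -4  -2  -4  -7  -7  -7  -7  -7  -7
   -6  -7 -10 -17]
 [ -7  -7  -7  -7  -7  -6  -4  -4  -2  -2  -2  -4  -7  -7  -6  -7  -7  -7
   -7  -7  -9 -21]
 [ -7  -7  -7  -7  -8  -7  -6  -3  -2  -2  -2  -4  -7  -7  -7  -7  -7  -7
   -7  -7  -8 -12]
 [ -7  -7  -7  -7  -7  -8  -4  -2  -1  -2  -2  -3  -5  -7  -7  -7 -10 -12
   -9  -7  -7  -5]
 [ -5  -4  -7  -7  -7  -6  -3  -2  -2  -2  -3  -5  -6  -7 -12 -17 -16  -8
   -7  -7  -6  -6]
 [ -5  -4  -7  -7  -7  -7  -5  -3  -3  -4  -6  -6  -6  -7 -14 -18  -9  -7
   -7  -7  -7 -10]
 [ -6  -4  -4  -7  -6  -7  -6  -4  -5  -7  -6  -6  -6  -7 -13 -17  -9  -7
   -7  -7  -7  -7]
 [ -6  -4  -4  -6  -7  -7  -7  -7  -7  -7  -7  -7  -7  -7  -8 -15  -8  -9
   -7  -7  -7 -11]
 [ -7  -6  -4  -5  -7  -7  -7  -7  -7  -7  -7  -6  -6  -7  -6  -6 -13 -14
   -8  -8 -15 -12]
 [ -6  -6  -4  -4  -7  -7  -7  -7  -6  -7  -7  -7  -7  -6  -5  -4  -5  -9
   -8  -8  -7  -7]
 [ -6  -6  -5  -5  -6  -7  -7  -6  -7  -7  -7  -6  -6  -5  -3  -4  -3  -5
   -7  -7  -7  -7]]
```

View pics/c2.png

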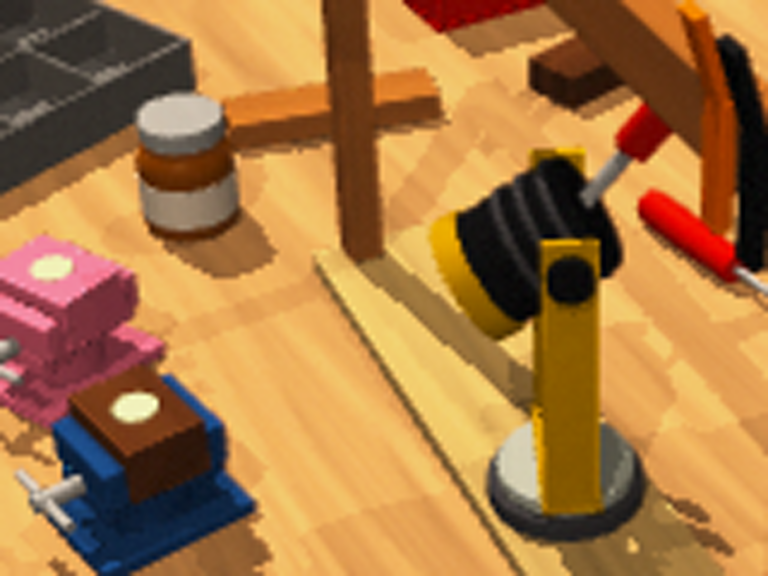

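The crop shows the head facing the vise, hinge knob at (572,280) and rim ellipse around (470,275); no light spot is rendered. As an independent check, I take heading from the knob and the beam direction from the rim.

```bash
python3 - <<'E'
from h import *
np.set_printoptions(precision=4,suppress=True)
o=np.array([.584,.0125,.2]);a=cv2.imread("pics/ma.png")
k,st=cen(mask(a,(0,0,0),(179,255,45),(242,190,258,207)));kx=plane("scene",k,.2);d=kx-o;print("knob",k,st,kx,np.hypot(*d[:2]),"head",np.degrees(np.arctan2(-d[0],d[1])))
a0=cv2.imread("pics/s0.png");k0,_=cen(mask(a0,(0,0,0),(179,255,45),(242,190,258,207)));d=plane("scene",k0,.2)-o;print("knob before",k0,_,np.hypot(*d[:2]),np.degrees(np.arctan2(-d[0],d[1])))
m=mask(a,(15,140,60),(34,255,255),(215,180,241,215));q=np.argwhere(m)[:,::-1];v=cv2.minAreaRect(q.astype(np.float32));print("rim rect",v,q.min(0),q.max(0))
for h,t in((-29.3,26.2),(-27.5,26.2),(-29.3,28.5),(-29.3,24)):
    h_,t_=np.radians([h,t]);bx=np.array([np.cos(h_)*np.cos(t_),np.sin(h_)*np.cos(t_),-np.sin(t_)]);y=np.array([-np.sin(h_),np.cos(h_),0]);z=np.cross(bx,y)
    c=[proj("scene",o+.063*bx+.037*(np.cos(f)*y+np.sin(f)*z)) for f in np.linspace(0,6.28,60)];c=np.array(c)
    print(h,t,"rim extent",c.min(0),c.max(0),"leftmost",c[c[:,0].argmin()],"low",c[c[:,1].argmax()])
i=q[:,0].argmin();j=q[:,1].argmax();print("left",q[q[:,0]==q[:,0].min()].mean(0),"low",q[q[:,1]==q[:,1].max()].mean(0),"top",q[q[:,1]==q[:,1].min()].mean(0))
E
```

```text
knob [248.4416 198.026 ] [244 194  10   9  77] [0.61   0.0604 0.2   ] 0.0545193918572898 head -28.537583195509452
knob before [250.978  197.2418] [245 190  13  13  91] 0.05177808079671285 -21.45817731216018
rim rect ((227.5, 197.0), (34.0, 25.0), 90.0) [215 180] [240 214]
-29.3 26.2 rim extent [219.2242 182.1228] [232.6797 208.4467] leftmost [219.2242 185.3068] low [230.9639 208.4467]
-27.5 26.2 rim extent [219.2281 182.5809] [232.6871 208.7552] leftmost [219.2281 184.9238] low [231.2612 208.7552]
-29.3 28.5 rim extent [219.2131 183.0185] [233.6321 208.9734] leftmost [219.2131 186.2665] low [231.8156 208.9734]
-29.3 24 rim extent [219.2782 181.2623] [231.7894 207.9167] leftmost [219.2782 184.3881] low [230.1728 207.9167]
left [215.  196.5] low [228. 214.] top [222.625 180.   ]
```

The second view's mask was clipped at the image edge, so I repeat it with two better views.

Emit:
play_rows:
  rows:
    - [3, 0, 0, 0, 5]
    - [6, 0, 0, 0, 5]
    - [8, 0, 0, 0, 5]
    - [8, 0, 0, 0, 5]
    - [8, 0, 0, 0, 5]
    - [8, 0, 0, 0, 5]
    - [8, 0, 0, 0, 5]
    - [8, 0, 0, 0, 5]

```text
t: 10.5
tcp_pos: [0.4189, -0.0232, 0.4276]
tcp_rot: [[0.942, -0.334, 0.001], [-0.334, -0.942, -0.0], [0.002, -0.0, -1.0]]
ft_force: [0.5, 0.5, 0.1]
grip_width: 0.532
gripper_force: 0.0
```

```bash
cat > snap.py <<'E'
from h import *
import sys
s=status.read_state();w=eyes.camera("wrist")[:,:,::-1];cv2.imwrite(f"pics/{sys.argv[1]}.png",w);np.savez(sys.argv[1]+".npz",p=s["tcp_pos"],R=s["tcp_rot"]);print(s["t"],s["tcp_pos"],s["qd"].round(2))
E
python3 snap.py v2
```

```text
10.5 [ 0.41891444 -0.02316983  0.42762695] [-0.08  0.25 -0.03 -0.02 -0.13 -0.06]
```

Emit:
play_rows:
  rows:
    - [0, -5, 0, 0, 5]
    - [0, -10, 0, 0, 5]
    - [0, -15, 0, 0, 5]
    - [0, -20, 0, 0, 5]
    - [0, -20, 0, 0, 5]
    - [0, -20, 0, 0, 5]
    - [0, -20, 0, 0, 5]
    - [0, -20, 0, 0, 5]

```text
t: 11.35
tcp_pos: [0.4861, 0.1637, 0.4279]
tcp_rot: [[0.942, -0.337, 0.002], [-0.337, -0.942, 0.0], [0.002, -0.001, -1.0]]
ft_force: [0.4, -0.6, 0.4]
grip_width: 0.53
gripper_force: 0.0
```

```bash
python3 snap.py v3; python3 - <<'E'
from h import *
np.set_printoptions(precision=4,suppress=True)
o=np.array([.584,.0125,.2]);E={};P={}
def ln(v):return v/np.linalg.norm(v)
for n in("mw1","v2","v3"):
    w=np.load(n+".npz");P[n]=(w["p"],w["R"]);u=np.array(eyes.calibration("wrist")["hand_eye"])
    T=np.eye(4);T[:3,:3]=w["R"];T[:3,3]=w["p"];T=T@u
    q=T[:3,:3].T@(o+[-.055,.031,.07]-T[:3,3]);q=eyes.calibration("wrist")["intrinsics"]@(q*[1,-1,-1]);c=(q[:2]/q[2]).astype(int)
    im=cv2.imread(f"pics/{n}.png");b=(max(0,c[0]-45),max(0,c[1]-45),c[0]+45,c[1]+45)
    m=mask(im,(0,140,50),(9,255,255),b);nn,l,S,cc=cv2.connectedComponentsWithStats(m);i=1+np.argmax(S[1:,4]);ys,xs=np.nonzero(l==i)
    q=np.c_[xs,ys].astype(float);mu=q.mean(0);v=np.linalg.svd(q-mu,full_matrices=False)[2][0];t=(q-mu)@v
    A,B=mu+v*t.min(),mu+v*t.max()
    R0=[ray("wrist",x,P[n]) for x in(A,B)];f=lambda r:r[0]+r[1]*(.27-r[0][2])/r[1][2]
    if np.linalg.norm(f(R0[0])-o)>np.linalg.norm(f(R0[1])-o):A,B=B,A
    E[n]=(mu,A,B);print(n,b,S[i],mu,A,B)
K=list(E)
for ks in(("mw1","v2"),("mw1","v3"),("v2","v3"),tuple(K)):
    X=[tri(*[ray("wrist",E[k][j],P[k]) for k in ks]) for j in range(3)]
    d=[x[0]-o for x in X];s=d[2]-d[1]
    # axis direction by intersecting view planes of the bar
    N=np.array([ln(np.cross(ray("wrist",E[k][1],P[k])[1],ray("wrist",E[k][2],P[k])[1])) for k in ks]);ax=np.linalg.svd(N)[2][-1];ax*=np.sign(ax[2])
    print(ks,"errs",[round(x[1],4) for x in X],"\n far",X[2][0],np.linalg.norm(d[2]),"near",X[1][0],np.linalg.norm(d[1]),"len",np.linalg.norm(s),"slope",np.degrees(np.arctan2(s[2],np.hypot(*s[:2]))),"head",np.degrees(np.arctan2(-s[1],-s[0])),
     "planes: elev",np.degrees(np.arctan2(ax[2],np.hypot(*ax[:2]))),np.degrees(np.arctan2(-ax[1],-ax[0])),"far head",np.degrees(np.arctan2(-d[2][1],-d[2][0])),"far elev",np.degrees(np.arctan2(d[2][2],np.hypot(*d[2][:2]))))
E
```

```text
11.35 [0.4860993  0.16371624 0.42793616] [-0.19 -0.14  0.08  0.1  -0.17  0.08]
mw1 (np.int64(210), np.int64(83), np.int64(300), np.int64(173)) [250  96  18  44 603] [258.476  117.7645] [260.8347  96.0908] [256.1161 139.448 ]
v2 (np.int64(124), np.int64(65), np.int64(214), np.int64(155)) [158  78  28  44 747] [171.577  100.1031] [179.1783  78.9844] [163.9344 121.3363]
v3 (np.int64(295), np.int64(66), np.int64(385), np.int64(156)) [334  79  23  44 715] [344.7357 100.4084] [341.8525  79.2932] [347.708  122.1764]
('mw1', 'v2') errs [np.float64(0.0003), np.float64(0.0001), np.float64(0.0006)] 
 far [0.518  0.0465 0.2957] 0.12116030979106947 near [0.5623 0.0245 0.2436] 0.05018588393017203 len 0.07184772932675079 slope 46.49683196145069 head -26.364667667321783 planes: elev 46.40238915369458 -26.31698026031398 far head -27.225644911667022 far elev 52.19615227830661
('mw1', 'v3') errs [np.float64(0.0002), np.float64(0.0), np.float64(0.0007)] 
 far [0.5178 0.0463 0.2968] 0.12201573017687477 near [0.5624 0.0245 0.244 ] 0.05045878167029174 len 0.07244652156756351 slope 46.776695240106335 head -26.062560579989842 planes: elev 47.15306185799231 -26.32932323160007 far head -27.027399276794636 far elev 52.493745880135506
('v2', 'v3') errs [np.float64(0.0002), np.float64(0.0002), np.float64(0.0001)] 
 far [0.5172 0.0464 0.2971] 0.12260738366901147 near [0.5623 0.0245 0.2439] 0.05038746372312008 len 0.07309410285924764 slope 46.738706008019086 head -25.96250942135175 planes: elev 46.78351375713348 -26.071436938839135 far head -26.923212693625757 far elev 52.362705270198965
('mw1', 'v2', 'v3') errs [np.float64(0.0004), np.float64(0.0002), np.float64(0.0009)] 
 far [0.5177 0.0463 0.2968] 0.12211339553898058 near [0.5623 0.0245 0.2438] 0.05035764948446467 len 0.07261971483896541 slope 46.80937458697008 head -26.088254140257703 planes: elev 46.78396369501435 -26.166395723456947 far head -27.019240935967947 far elev 52.43072336868171
```

Three consistent views give tilt ≈ 26.8° and heading ≈ −26.5°. The beam lands about 14 mm off, so I nudge the swivel 3° further by a light re-grasp.

```bash
python3 go.py .5200 .0460 .40 -23; python3 go.py .5195 .0455 .258 -23
```

```text
t 11.4 tcp [0.4861 0.1637 0.4279] head -19.68 F [ 0.4 -0.2 -0.7] d [7.15 9.94 2.79] turn 3.32
t 11.4 tcp [0.4861 0.1637 0.4279] head -19.68 F [ 0.4 -0.2 -0.7] d [ 7.1  10.02 16.99] turn 3.32
```

Emit:
play_rows:
  rows:
    - [2, 3, 0, 1, 4.5]
    - [4, 6, 0, 2, 4.5]
    - [6, 8.5, 0, 3.3, 4.5]
    - [7.1, 10, 0, 3.3, 4.5]
    - [7.1, 10, 1, 3.3, 4.5]
    - [7.1, 10, 3, 3.3, 4.5]
    - [7.1, 10, 3, 3.3, 4.5]
    - [7.1, 10, 3, 3.3, 4.5]

```text
t: 12.2
tcp_pos: [0.5192, 0.0474, 0.3968]
tcp_rot: [[0.922, -0.388, -0.001], [-0.388, -0.922, 0.0], [-0.001, 0.0, -1.0]]
ft_force: [-0.6, -0.2, -0.7]
grip_width: 0.48
gripper_force: 0.0
```

```bash
python3 go.py .5195 .0455 .258 -23
```

```text
t 12.2 tcp [0.5192 0.0474 0.3968] head -22.83 F [-0.6 -0.2 -0.7] d [ 0.12  0.16 13.88] turn 0.17
```

Emit:
play_rows:
  rows:
    - [0, 0.1, 4, 0, 4.5]
    - [0, 0.1, 8, 0, 4.5]
    - [0, 0.1, 11, 0, 4.5]
    - [0, 0.1, 13, 0, 4.5]
    - [0, 0.1, 13.9, 0, 4.5]
    - [0, 0.1, 13.9, 0, 4.5]
    - [0, 0.1, 13.9, 0, 4.5]
    - [0, 0.1, 13.9, 0, 4.5]
  newtons: 6

```text
t: 13.0
tcp_pos: [0.5204, 0.0462, 0.2601]
tcp_rot: [[0.922, -0.388, 0.004], [-0.388, -0.922, -0.0], [0.004, -0.001, -1.0]]
ft_force: [-0.3, -0.7, 0.1]
grip_width: 0.477
gripper_force: 0.0
```

Emit:
play_rows:
  rows:
    - [0, 0, 0, 0, 3]
    - [0, 0, 0, 0, 1]
    - [0, 0, 0, 0, 1]
    - [0, 0, 0, 0, 1]
    - [0, 0, 0, 0, 1]
    - [0, 0, 0, 0, 1]

```text
t: 13.6
tcp_pos: [0.5196, 0.0462, 0.2581]
tcp_rot: [[0.922, -0.388, 0.0], [-0.388, -0.922, 0.0], [0.0, -0.0, -1.0]]
ft_force: [0.8, 0.8, 0.6]
grip_width: 0.171
gripper_force: 6.0
```

```bash
python3 go.py .5217 .0497 .2575 -23
```

```text
t 13.6 tcp [0.5196 0.0462 0.2581] head -22.85 F [0.8 0.8 0.6] d [ 0.06 -0.41  0.06] turn 0.15
```

Emit:
play_rows:
  rows:
    - [0, -0.1, 0, 0, 1]
    - [0, -0.2, 0, 0, 1]
    - [0, -0.3, 0, 0, 1]
    - [0, -0.4, 0, 0, 1]
    - [0, -0.4, 0, 0, 1]
    - [0, -0.4, 0, 0, 1]
    - [0, -0.4, 0, 0, 4.5]
    - [0, -0.4, 0, 0, 4.5]

```text
t: 14.4
tcp_pos: [0.5213, 0.0505, 0.2576]
tcp_rot: [[0.922, -0.388, 0.0], [-0.388, -0.922, 0.001], [-0.0, -0.001, -1.0]]
ft_force: [0.2, -0.4, 0.6]
grip_width: 0.31
gripper_force: 0.0
```

Emit:
play_rows:
  rows:
    - [0, 0, 0, 0, 4.5]
    - [0, 0, 0, 0, 4.5]
    - [-1, 0, -3, 0, 4.5]
    - [-2, 0, -7, 0, 4.5]
    - [-4, 0, -11, 0, 4.5]
    - [-5, 0, -15, 0, 4.5]
    - [-5, 0, -17, 0, 4.5]
    - [-5, 0, -17, 0, 4.5]

```text
t: 15.2
tcp_pos: [0.4755, 0.0695, 0.432]
tcp_rot: [[0.922, -0.388, 0.008], [-0.388, -0.922, 0.0], [0.008, -0.004, -1.0]]
ft_force: [0.4, -0.3, 0.1]
grip_width: 0.479
gripper_force: 0.0
```

Emit:
play_rows:
  rows:
    - [0, 4, 0, 0, 4.5]
    - [0, 8, 0, 0, 4.5]
    - [0, 8, 0, 0, 4.5]
    - [0, 8, 0, 0, 4.5]
    - [0, 8, 0, 0, 4.5]
    - [0, 8, 0, 0, 4.5]

```text
t: 15.8
tcp_pos: [0.4443, -0.0037, 0.4271]
tcp_rot: [[0.922, -0.387, -0.001], [-0.387, -0.922, 0.0], [-0.001, 0.0, -1.0]]
ft_force: [-0.2, -0.1, 0.7]
grip_width: 0.484
gripper_force: 0.0
```

```bash
python3 snap.py u1
```

```text
15.8 [ 0.44426904 -0.00369613  0.42710209] [ 0.15 -0.03 -0.41  0.07  0.15 -0.15]
```

Emit:
play_rows:
  rows:
    - [0, -5, 0, 0, 4.5]
    - [0, -10, 0, 0, 4.5]
    - [0, -15, 0, 0, 4.5]
    - [0, -18, 0, 0, 4.5]
    - [0, -18, 0, 0, 4.5]
    - [0, -18, 0, 0, 4.5]
    - [0, -18, 0, 0, 4.5]
    - [0, -18, 0, 0, 4.5]

```text
t: 16.65
tcp_pos: [0.5135, 0.1604, 0.4287]
tcp_rot: [[0.921, -0.39, 0.001], [-0.39, -0.921, -0.0], [0.001, -0.0, -1.0]]
ft_force: [0.1, 0.2, 0.5]
grip_width: 0.483
gripper_force: 0.0
```

```bash
python3 snap.py u2; python3 - <<'E'
from h import *
np.set_printoptions(precision=4,suppress=True)
o=np.array([.584,.0133,.2]);E=[];K=np.array(eyes.calibration("wrist")["intrinsics"])
for n in("u1","u2"):
    w=np.load(n+".npz");P=(w["p"],w["R"]);T=np.eye(4);T[:3,:3]=w["R"];T[:3,3]=w["p"];T=T@np.array(eyes.calibration("wrist")["hand_eye"])
    q=K@((T[:3,:3].T@(o+[-.055,.031,.07]-T[:3,3]))*[1,-1,-1]);c=(q[:2]/q[2]).astype(int)
    m=mask(cv2.imread(f"pics/{n}.png"),(0,140,50),(9,255,255),(max(0,c[0]-45),max(0,c[1]-45),c[0]+45,c[1]+45))
    nn,l,S,_=cv2.connectedComponentsWithStats(m);i=1+np.argmax(S[1:,4]);ys,xs=np.nonzero(l==i);q=np.c_[xs,ys].astype(float);mu=q.mean(0)
    v=np.linalg.svd(q-mu,full_matrices=False)[2][0];v*=np.sign(v[1]);t=(q-mu)@v;E.append([ray("wrist",x,P) for x in(mu+v*t.min(),mu+v*t.max())]);print(n,c,S[i])
near,e1=tri(E[0][0],E[1][0]);far,e2=tri(E[0][1],E[1][1]);s=far-near;d=far-o
print(near,far,e1,e2,"len",np.linalg.norm(s),"slope",np.degrees(np.arctan2(s[2],np.hypot(*s[:2]))),"head",np.degrees(np.arctan2(-s[1],-s[0])),"far head",np.degrees(np.arctan2(-d[1],-d[0])))
h=np.arctan2(-s[1],-s[0]);t=np.arctan2(s[2],np.hypot(*s[:2]))-np.radians(20);r=.12/np.tan(t)
hit=o[:2]+r*np.array([np.cos(h),np.sin(h)]);print("beam hit z=.08",hit,"off mm",1000*np.linalg.norm(hit-[.797,-.107]))
print(status.read_state()["t"])
E
```

```text
16.65 [0.51349294 0.16035853 0.42871917] [-0.23 -0.23  0.12  0.03 -0.05  0.02]
u1 [189 129] [179  96  24  45 694]
u2 [340 129] [333  97  22  44 699]
[0.5625 0.0257 0.2439] [0.5197 0.0489 0.2966] 0.0001981158049793963 0.00018687263016375935 len 0.07177726097009496 slope 47.29866869638176 head -28.55232996444808 far head -29.00337482004159
beam hit z=.08 [ 0.7882 -0.0978] off mm 12.687428218051332
16.7
```

The handle now gives heading ≈ −28.8° and tilt ≈ 27.3°, about 10–13 mm short. It is in tolerance, but one small tilt trim (−1.2°) gives margin.

```bash
python3 go.py .5213 .0505 .2576 -22.9
```

```text
t 16.7 tcp [0.5135 0.1603 0.4288] head -22.95 F [-0.1  0.4  0.1] d [ 4.98  9.82 17.12] turn -0.05
```

Emit:
play_rows:
  rows:
    - [1.5, 3, 0, 0, 4.5]
    - [3, 6, 0, 0, 4.5]
    - [4.5, 9, 0, 0, 4.5]
    - [5, 9.8, 0, 0, 4.5]
    - [5, 9.8, 0, 0, 4.5]
    - [5, 9.8, 2, 0, 4.5]
    - [5, 9.8, 4, 0, 4.5]
    - [5, 9.8, 4, 0, 4.5]

```text
t: 17.5
tcp_pos: [0.5209, 0.0526, 0.385]
tcp_rot: [[0.922, -0.387, -0.006], [-0.387, -0.922, 0.001], [-0.005, 0.002, -1.0]]
ft_force: [-0.0, -0.3, -0.6]
grip_width: 0.479
gripper_force: 0.0
```

```bash
python3 go.py .5213 .0505 .2576 -22.9
```

```text
t 17.5 tcp [0.5209 0.0526 0.385 ] head -22.79 F [-0.  -0.3 -0.6] d [ 0.19  0.16 12.74] turn 0.11
```

Emit:
play_rows:
  rows:
    - [0, 0.1, 4, 0, 4.5]
    - [0, 0.1, 8, 0, 4.5]
    - [0, 0.1, 11, 0, 4.5]
    - [0, 0.1, 12.7, 0, 4.5]
    - [0, 0.1, 13, 0, 4.5]
    - [0, 0.1, 13, 0, 4.5]
    - [0, 0.1, 13, 0, 4.5]
    - [0, 0.1, 13, 0, 4.5]

```text
t: 18.3
tcp_pos: [0.5223, 0.0508, 0.26]
tcp_rot: [[0.922, -0.388, 0.004], [-0.388, -0.922, -0.0], [0.003, -0.001, -1.0]]
ft_force: [-0.4, -0.4, 0.7]
grip_width: 0.476
gripper_force: 0.0
```

Emit:
play_rows:
  rows:
    - [0, 0, 0, 0, 3]
    - [0, 0, 0, 0, 1]
    - [0, 0, 0, 0, 1]
    - [0, 0, 0, 0, 1]
    - [0, 0, 0, 0, 1]
    - [0, 0, 0, 0, 1]

```text
t: 18.9
tcp_pos: [0.5214, 0.0503, 0.258]
tcp_rot: [[0.921, -0.389, -0.0], [-0.389, -0.921, -0.001], [0.0, 0.001, -1.0]]
ft_force: [-0.6, -0.8, 1.2]
grip_width: 0.173
gripper_force: 6.0
```

```bash
python3 go.py .5213 .0505 .2576 -22.9
```

```text
t 18.9 tcp [0.5214 0.0503 0.258 ] head -22.88 F [-0.6 -0.8  1.2] d [-0.01 -0.01  0.04] turn 0.02
```

Emit:
play_rows:
  rows:
    - [-0.1, 0, 0.1, 0, 1]
    - [-0.2, 0, 0.2, 0, 1]
    - [-0.2, 0, 0.2, 0, 1]
    - [-0.2, 0, 0.2, 0, 1]
    - [-0.2, 0, 0.2, 0, 1]
    - [-0.2, 0, 0.2, 0, 4.5]
    - [-0.2, 0, 0.2, 0, 4.5]
    - [-0.2, 0, 0.2, 0, 4.5]

```text
t: 19.7
tcp_pos: [0.5195, 0.0518, 0.2553]
tcp_rot: [[0.922, -0.388, -0.001], [-0.388, -0.922, 0.001], [-0.001, -0.0, -1.0]]
ft_force: [0.2, -0.6, -0.5]
grip_width: 0.393
gripper_force: 0.0
```

Emit:
play_rows:
  rows:
    - [0, 0, 0, 0, 4.5]
    - [0, 0, 0, 0, 4.5]
    - [-1, 0, -3, 0, 4.5]
    - [-2, 0, -7, 0, 4.5]
    - [-4, 0, -11, 0, 4.5]
    - [-5, 0, -15, 0, 4.5]
    - [-5, 0, -17, 0, 4.5]
    - [-5, 0, -17, 0, 4.5]

```text
t: 20.5
tcp_pos: [0.4739, 0.0711, 0.4301]
tcp_rot: [[0.922, -0.388, 0.008], [-0.388, -0.922, 0.0], [0.008, -0.003, -1.0]]
ft_force: [0.5, 0.7, 0.1]
grip_width: 0.48
gripper_force: 0.0
```

Emit:
play_rows:
  rows:
    - [0, 4, 0, 0, 4.5]
    - [0, 8, 0, 0, 4.5]
    - [0, 8, 0, 0, 4.5]
    - [0, 8, 0, 0, 4.5]
    - [0, 8, 0, 0, 4.5]
    - [0, 8, 0, 0, 4.5]

```text
t: 21.1
tcp_pos: [0.4428, -0.002, 0.4251]
tcp_rot: [[0.922, -0.387, -0.001], [-0.387, -0.922, 0.0], [-0.001, 0.0, -1.0]]
ft_force: [-1.2, 1.2, 1.0]
grip_width: 0.479
gripper_force: 0.0
```

```bash
python3 snap.py u1
```

```text
21.1 [ 0.44281288 -0.00199623  0.4251404 ] [ 0.11 -0.09 -0.46 -0.22  0.16 -0.13]
```

Emit:
play_rows:
  rows:
    - [0, -5, 0, 0, 4.5]
    - [0, -10, 0, 0, 4.5]
    - [0, -15, 0, 0, 4.5]
    - [0, -18, 0, 0, 4.5]
    - [0, -18, 0, 0, 4.5]
    - [0, -18, 0, 0, 4.5]
    - [0, -18, 0, 0, 4.5]
    - [0, -18, 0, 0, 4.5]

```text
t: 21.95
tcp_pos: [0.512, 0.1621, 0.4267]
tcp_rot: [[0.921, -0.39, 0.001], [-0.39, -0.921, -0.0], [0.001, -0.001, -1.0]]
ft_force: [0.7, 0.0, -0.9]
grip_width: 0.48
gripper_force: 0.0
```

```bash
python3 snap.py u2; python3 - <<'E'
from h import *
np.set_printoptions(precision=4,suppress=True)
o=np.array([.584,.0133,.2]);E=[];K=np.array(eyes.calibration("wrist")["intrinsics"])
for n in("u1","u2"):
    w=np.load(n+".npz");P=(w["p"],w["R"]);T=np.eye(4);T[:3,:3]=w["R"];T[:3,3]=w["p"];T=T@np.array(eyes.calibration("wrist")["hand_eye"])
    q=K@((T[:3,:3].T@(o+[-.055,.031,.07]-T[:3,3]))*[1,-1,-1]);c=(q[:2]/q[2]).astype(int)
    m=mask(cv2.imread(f"pics/{n}.png"),(0,140,50),(9,255,255),(max(0,c[0]-45),max(0,c[1]-45),c[0]+45,c[1]+45))
    nn,l,S,_=cv2.connectedComponentsWithStats(m);i=1+np.argmax(S[1:,4]);ys,xs=np.nonzero(l==i);q=np.c_[xs,ys].astype(float);mu=q.mean(0)
    v=np.linalg.svd(q-mu,full_matrices=False)[2][0];v*=np.sign(v[1]);t=(q-mu)@v;E.append([ray("wrist",x,P) for x in(mu+v*t.min(),mu+v*t.max())]);print(n,c,S[i])
near,e1=tri(E[0][0],E[1][0]);far,e2=tri(E[0][1],E[1][1]);s=far-near;d=far-o
print(near,far,e1,e2,"len",np.linalg.norm(s),"slope",np.degrees(np.arctan2(s[2],np.hypot(*s[:2]))),"head",np.degrees(np.arctan2(-s[1],-s[0])),"far head",np.degrees(np.arctan2(-d[1],-d[0])),"far elev",np.degrees(np.arctan2(d[2],np.hypot(*d[:2]))))
h=np.arctan2(-s[1],-s[0]);t=np.arctan2(s[2],np.hypot(*s[:2]))-np.radians(20);r=.12/np.tan(t)
hit=o[:2]+r*np.array([np.cos(h),np.sin(h)]);print("beam hit z=.08",hit,"off mm",1000*np.linalg.norm(hit-[.797,-.107]))
a=eyes.camera("scene")[:,:,::-1];cv2.imwrite("pics/fin.png",a);print(status.read_state()["t"])
E
```

```text
21.95 [0.51202822 0.1620805  0.42674413] [-0.23 -0.19  0.11  0.02 -0.01 -0.02]
u1 [190 127] [178  95  25  46 709]
u2 [341 128] [333  96  22  45 708]
[0.5618 0.0265 0.2432] [0.5184 0.0506 0.2946] 0.0002469289172874018 4.801260755647821e-05 len 0.07143563746890806 slope 45.981676543060495 head -29.094795625211862 far head -29.635115489486818 far elev 51.42853475962015
beam hit z=.08 [ 0.7992 -0.1064] off mm 2.23809390102445
22.05
```

View pics/fin.png

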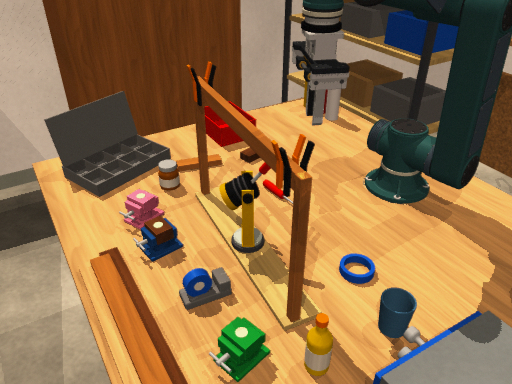

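The head at (243,192) points at the blue vise (158,225), the gripper is clear, and all the bystanders are where they were. Measured from the handle, the beam lands about 2 mm from the inlay's centre.

```bash
python3 -c "
from workcell import env;print(env.finish_job())"
```

```text
the job is handed in; nothing more can be done
None
```

The job is handed in: the light is aimed at the inlay in the blue vise and released, with the beam centre about 2 mm off, worked out from the handle's measured pose since the cameras show no light spot.

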